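# Set the culture chamber's door ajar on its peg stay

### The arm

A 7-joint arm with a two-finger parallel gripper is mounted at the origin on the work surface. World frame = base frame: x ahead of the robot, y to its left, z up, the work surface at z = 0. Lengths are in m, angles in degrees, forces in N, time in s.
With the tool pointing down it reaches from about 0.375 to 0.925 m from the base axis. Payload 3.1 kg.
Tool frame: the origin (TCP) lies at the very end of the fingers, on their centre line; the grasp point (between the pads) lies 19 mm behind it (bot.grasp_offset is the z of the grasp point in the tool frame, in m); z points along the fingers, y is the line along which they close (so a half turn about z gives the same grasp; the last joint's range is limited). The gripper opens to 85 mm and grips with 20 to 120 N. Pads are 22 mm wide; open, the fingers measure 114 mm over their backs; the gripper's body (76 mm by 85 mm) begins 54 mm behind the grasp point. The pads swing forward as they close: fully open they stand 13 mm farther back than shut.
Start: joints at [-73.098, 21.939, 2.515, 91.553, -1.026, 66.532, -2.859], TCP at [0.249, 0.601, 0.231] pointing down, gripper open.
Joint ranges: [-149.38, 149.38], [-23.57, 123.04], [-84.95, 90], [0, 143.3], [-89.99, 269.99], [3.08, 112.72], [-163.45, 163.45]. Speed limits (degrees/s): [159.86, 159.86, 180, 180, 180, 180, 180].

### API

Orientations are given as a 3x3 rotation matrix whose columns are the frame's x, y, z axes.
In Python, from bench import read_state, get_image, camera_params, workorder, finder, bot gives the robot as it stands.
- The arm moves only by the tool step_arm, never from a script. Its arguments are lists of equal length, an entry for each row: "claw": the opening, from 0 (shut) to 1 (fully open); "xyz": the shift along the world's x, y, z in cm, a list of three; "turn": the turn about the world's z in rad. A call has 1 to 12 rows; each row shifts and turns the commanded pose from where the row before left it; what a row does not reach is not made up. A row lasts 1/10 s, in which the tool goes at most 50 mm and 8.59 degrees, less where a joint would pass 70% of its speed; a pose out of reach is approached as far as the arm can. A call is refused whole if a number of a shift passes 5 or a number of a turn 0.15, either way. A call with a gripper value outside its range is refused whole. The fingers move at their own pace and stop on an object; the grip force is fixed at half the most. Time passes only in rows, so rows that do not move let the fingers close. It gives the time, the measured TCP pose, the force, the opening and the grip force at its end, in the units of the state.
- read_state(): the state, without advancing time (a new reading comes with each control period).
- get_image(name): name is "scene" or "top" or "wrist"; returns the picture (420x560x3 uint8, red, green, blue); there is no depth.
- camera_params(name): a dict with "K" (3x3 intrinsics, pixels), "R" (3x3) and "t" (3): a world point X has camera coordinates R X + t. Camera axes: x right, y down, z forward; pixel columns grow to the right and rows downward; lengths in m; the calibration is good to about 2 mm. A picture is of the moment at which its call begins: read the wrist's pose just before it. camera_params takes no time and is no camera call; for the wrist camera it gives the pose at the moment of the call.
- workorder.job_done(): hands the job in; it is judged then, once.
Trained networks look in the newest picture that a camera, given by its name, has taken for a name from the list of things; names that differ only in an ending like _2 or _b are one class to them, and where a whole thing is asked for, a point or a joint stands for the part that bears it (a point fixed in the world has none). Each returns a list of dicts, best first, with "conf" (0 to 1); they miss things now and then, are a little off and sometimes report something else, mostly with a low value. They report only what shows in the picture. A call takes as long as a camera call.
- finder.cut_out(camera, label): "mask" (420x560 bool, what is visible of it) and "centre" ([row, column] in pixels, amid what is visible of it).
The state is a dict: "clock": time; "joints": joint angles; "qvel": joint speeds; "joint_torque": joint torques, N m; "position": TCP position; "eef_rot": TCP orientation; "wrist_force": force on the tool from outside, world axes, zero at the start; "wrist_torque": the same for the moment, N m; "opening": opening from 0.0 (shut) to 1.0 (fully open); "finger_force": force on a finger pad.
Only numpy, scipy, OpenCV 4.12 (cv2) and the standard library are available. Lean on these libraries where they do the work, as an engineer would, in place of code of your own. Each camera call takes 0.05 s, during which the arm holds its last target. There are 200 camera calls.

### The job

Air the culture chamber: take the stay bar on top of its door by the ball knob, lift it, push the spring-closed door open with it, and gently drop the middle one of its five holes fully down over the steel peg on the chamber's top, so that the stay alone holds the door open. Feel for the peg, do not force the bar against it, never let the door go so that it flies back, and leave the bottles and other things where they stand.

Things in the scene. Friction and masses are not known exactly. Their poses are not given: they have to be found in the camera images.
- chamber: culture chamber: white box 260 mm deep (x), 340 mm wide (y), 205 mm tall, level top, its front with the door facing the robot. Origin: centre of its underside; x from front to back, y to the robot's left, z up.
- door (a joint): opening angle of the door (rad): 0 shut, grows as it swings out towards the robot, up to 1.25. Leaf 330 mm wide, 18 mm thick, its top edge level with the chamber's top. A hinge spring always pulls it shut (0.18 N m when shut, 0.26 N m at 0.56 rad), so it stays open only while held.
- hinge (a point): point on the door's upright hinge axis (the door's left edge seen from the robot), at the height of the stay's underside, 12 mm above the chamber's top. Has the chamber's axes. The middle of the shut leaf runs from here along -y.
- stay: the stay: steel bar 246 mm long, 24 mm wide, 5 mm thick, 0.22 to 0.31 kg, with five round holes of 10 mm in a row. Origin: its pivot, on the door's top edge 100 mm from the hinge axis, at the level of the bar's underside; x along the bar from pivot to knob, z up. Hole centres at x = 92, 116, 140, 164, 188 mm.
- pivot (a point): the stay's pivot (same point as its origin). Here the bar swivels freely sideways, and its knob end lifts (up to 0.8 rad) and sinks by its weight until level, the height at which it is fully down on the peg. At the start the door is shut and the bar lies along its top edge or up to 0.2 rad out to the front, clear of the peg.
- knob (a point): centre of the steel ball knob, 24 mm across, on a neck 10 mm thick at the free end of the bar: 220 mm from the pivot, 33 mm above the bar's underside (28 mm above its top face)
- hole_mid (a point): centre of the stay's middle (third) hole, at the bar's underside, 140 mm from the pivot
- riser: aluminium block (62 x 22 mm, 11 mm high) on the chamber's top just behind the door, with a slot along its top face. Origin: middle of the slot, on that face; x along the slot, which is the line of the bar, pivot to knob, when the middle hole is here (door then at 0.56 rad); z up. From the hinge: x 30, y -197 mm, its x turned -0.935 rad.
- slot (a point): middle of the riser's slot (same point as the riser's origin). The upright steel peg, 8 mm thick, chamfered tip, 11 mm tall above the face, is clamped in the slot up to 9 mm either way from here along the riser's x: look or feel for it. The bar's underside is 0 to 1 mm above the face when fully down, 11 mm when lying on the peg's tip.
- amber_a: amber glass bottle with a red cap, 72 mm across, 190 mm tall, on the table beside the chamber's right side; origin at its base
- amber_b: amber glass bottle with a blue cap, same size, on the table behind the other one; origin at its base
- white_jar: white plastic jar, 56 mm across, 60 mm tall, on the chamber's top towards the back; origin at its base
- stopper: black rubber stopper, 34 mm across, 28 mm tall, on the chamber's top towards the back; origin at its base
- beaker: glass beaker, 64 mm across, 80 mm tall, on the table to the right; origin at its base
- wash_bottle: white plastic bottle, 64 mm across, 150 mm tall, on the table to the left; origin at its base
- spanner: steel spanner 150 mm long lying on the table to the right; origin at its middle

How it is judged (in metres and radians):
On the way:
1. the stay is lifted over the peg's height with the door pushed open (value of joint door above 0.3 rad and z of hole_mid in the frame of riser above 0.008 m), for 0.1 s.
At the end, for the whole second after the job is handed in: The stay lies fully down (its middle hole's underside less than 4 mm above the riser's face), that hole over the peg (within 14 mm along and 5 mm across the slot of its middle), and holds the door open at 0.35 to 0.78 rad, at rest and released (x of hole_mid in the frame of riser between -0.014 and 0.014 m and y of hole_mid in the frame of riser between -0.005 and 0.005 m and z of hole_mid in the frame of riser below 0.004 m and value of joint door between 0.35 and 0.78 rad and linear speed of stay below 0.01 m/s); the robot touches nothing.
It fails at once if the door is let go and flies back (closes faster than 1.1 rad/s) (velocity of joint door below -1.1 rad/s).
It fails at once if the stay is pressed or knocked against the peg with more than 18 N (contact force between stay and riser above 18 N).
It fails at once if a bystander is moved by more than 20 mm (distance of any of amber_a, amber_b, white_jar, stopper, beaker, wash_bottle, spanner from where it was at the start of the episode above 0.02 m).
It also fails if it takes over 70 s, if anything falls off the work surface, if the arm or the gripper's body presses on something with over 40 N, if the wrist force passes 120 N, or if a joint passes its speed limit or range.

## Working session

There is one attempt and no reset: what is moved stays moved. The work goes in short steps, Python scripts to look and compute and a tool call to move; the robot and the scene stay as the last step left them, time stands still between calls to the robot, and variables do not carry over. Pictures are saved under pics/ and viewed, at most 10 in all, crops included, and the job is handed in when it is done.

Besides the shell and the picture viewer there is one more tool, called as name(argument=value, ...), one argument or row to a line, values as JSON. step_arm: Moves the arm, as the interface text tells. Its arguments: {"type":"object","properties":{"claw":{"type":"array","items":{"type":"number"}},"xyz":{"type":"array","items":{"type":"array","items":{"type":"number"}}},"turn":{"type":"array","items":{"type":"number"}}},"required":["claw","xyz","turn"]}

```bash
mkdir -p pics; ls; cat > h.py <<'E'
import numpy as np, cv2
from bench import read_state, get_image, camera_params, workorder, finder, bot
def save(cam,name,crop=None,scale=1):
    im=get_image(cam)
    out=im if crop is None else im[crop[0]:crop[1],crop[2]:crop[3]]
    out=cv2.resize(out,None,fx=scale,fy=scale,interpolation=cv2.INTER_CUBIC)
    cv2.imwrite('pics/'+name,out[:,:,::-1]); return im
def ray(cam,px): # px=(row,col)
    p=camera_params(cam);K,R,t=map(np.array,(p['K'],p['R'],p['t']))
    d=R.T@np.linalg.solve(K,[px[1],px[0],1.]); return -R.T@t,d
def at_z(cam,px,z):
    o,d=ray(cam,px); return o+d*(z-o[2])/d[2]
def proj(cam,X):
    p=camera_params(cam);K,R,t=map(np.array,(p['K'],p['R'],p['t']))
    x=K@(R@np.array(X)+t); return x[1]/x[2],x[0]/x[2]
def tri(a,b):
    (o1,d1),(o2,d2)=a,b
    A=np.stack([d1,-d2],1);s=np.linalg.lstsq(A,o2-o1,rcond=None)[0]
    p,q=o1+s[0]*d1,o2+s[1]*d2; return (p+q)/2,np.linalg.norm(p-q)
E
python3 - <<'E'
from h import *
np.set_printoptions(precision=4,suppress=True)
s=read_state();print(s['clock'],s['position'],s['eef_rot'],s['opening'],bot.grasp_offset)
ims=[save('scene','s0.png'),save('top','t0.png')]
cv2.imwrite('pics/a.png',np.hstack(ims)[:,:,::-1][:, :]) 
for c in ('scene','top'):
    for l in ('chamber','door','stay','knob','riser','amber_a','white_jar','stopper'):
        for r in finder.cut_out(c,l)[:2]:
            m=r['mask'];ys,xs=np.where(m);print(c,l,round(r['conf'],2),r['centre'],ys.min(),ys.max(),xs.min(),xs.max(),m.sum())
    p=camera_params(c);print(np.array(p['K'])[0,0],-np.array(p['R']).T@np.array(p['t']))
E
```

```text
pics
0.0 [0.2484 0.5996 0.2299] [[-0.9239  0.3827 -0.0008]
 [ 0.3827  0.9239 -0.0025]
 [-0.0002 -0.0026 -1.    ]] 0.9989258874075652 -0.0187
scene chamber 0.81 [220.0, 300.7] 135 313 217 388 17858
scene door 0.61 [188.4, 247.5] 135 257 217 300 1415
scene stay 0.69 [191.9, 247.6] 157 221 218 278 804
scene stay 0.61 [321.0, 257.5] 296 345 241 274 1276
scene knob 0.78 [189.6, 245.7] 154 221 217 284 860
scene riser 0.6 [190.3, 266.9] 179 201 261 270 189
scene riser 0.36 [191.2, 244.9] 155 221 218 283 882
scene amber_a 0.87 [287.3, 232.6] 259 309 218 249 1204
scene amber_a 0.73 [191.6, 245.4] 154 221 218 284 889
scene white_jar 0.76 [178.5, 363.7] 164 190 355 378 498
scene stopper 0.59 [210.6, 350.7] 204 219 344 357 178
scene stopper 0.4 [218.2, 303.2] 136 312 217 388 17808
539.8727415955633 [ 0.9866 -0.6563  1.3063]
top chamber 0.77 [198.5, 285.7] 146 258 222 344 11324
top door 0.84 [245.4, 281.2] 235 258 223 341 1241
top stay 0.74 [245.4, 297.2] 236 250 253 340 789
top knob 0.97 [245.5, 301.1] 236 250 253 340 707
top knob 0.74 [194.1, 374.1] 181 208 359 387 595
top riser 0.57 [230.8, 294.2] 223 237 282 302 159
top amber_a 0.92 [226.9, 361.0] 213 238 345 372 540
top amber_a 0.87 [193.2, 373.4] 180 208 359 387 624
top white_jar 0.87 [160.5, 238.6] 150 170 231 250 337
top stopper 0.36 [243.2, 298.0] 235 250 253 340 733
445.3150854522986 [ 0.4307 -0.0091  1.4667]
```

View pics/s0.png

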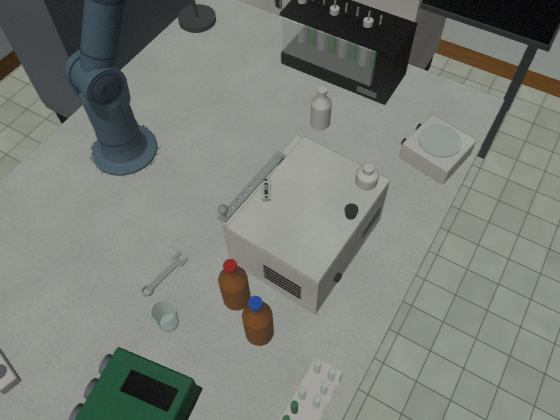

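View pics/t0.png

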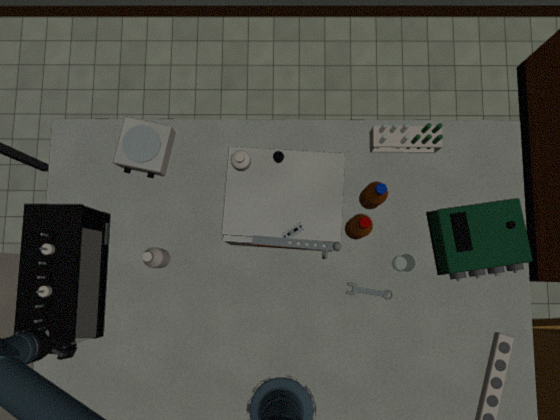

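The pictures show the stay lying along the door's top edge. In the top view the knob is near (246,337), the riser near (231,294), and the hinge on the left near (238,225). I'll zoom in on both views.

```bash
python3 - <<'E'
from h import *
a=get_image('top')[140:265,215:350]; b=get_image('scene')[130:235,210:320]
a=cv2.resize(a,(800,741),interpolation=cv2.INTER_CUBIC)[:600] if 0 else cv2.resize(a[70:125],(800,326),interpolation=cv2.INTER_CUBIC)
b=cv2.resize(b[0:95,0:110],None,fx=5,fy=5,interpolation=cv2.INTER_CUBIC)
cv2.imwrite('pics/ta.png',a[:,:,::-1]);cv2.imwrite('pics/sb.png',b[:,:,::-1])
np.set_printoptions(precision=4,suppress=True)
# chamber mask top corners at z=.205
m=finder.cut_out('top','chamber')[0]['mask'].astype(np.uint8)
m2=finder.cut_out('top','door')[0]['mask'].astype(np.uint8)
for mm in (m,m2,finder.cut_out('top','stay')[0]['mask'].astype(np.uint8)):
    c=max(cv2.findContours(mm,0,2)[0],key=cv2.contourArea);r=cv2.boxPoints(cv2.minAreaRect(c))
    for p in r: print(p,at_z('top',(p[1],p[0]),.205))
E
```

```text
[143. 247.] [0.4981 0.3951 0.205 ]
[169. 247.] [0.4989 0.3208 0.205 ]
[169. 267.] [0.4424 0.3185 0.205 ]
[143. 267.] [0.4416 0.3924 0.205 ]
[221.7135 247.3133] [0.4994 0.1706 0.205 ]
[223.5183 230.0392] [0.5487 0.1667 0.205 ]
[340.5985 242.2715] [ 0.517  -0.1661  0.205 ]
[338.7937 259.5456] [ 0.4683 -0.1606  0.205 ]
[251.7217 243.1308] [0.5121 0.0856 0.205 ]
[252.5057 234.3116] [0.5372 0.0838 0.205 ]
[341.3371 242.2077] [ 0.5172 -0.1681  0.205 ]
[340.5532 251.027 ] [ 0.4923 -0.1658  0.205 ]
```

View pics/ta.png

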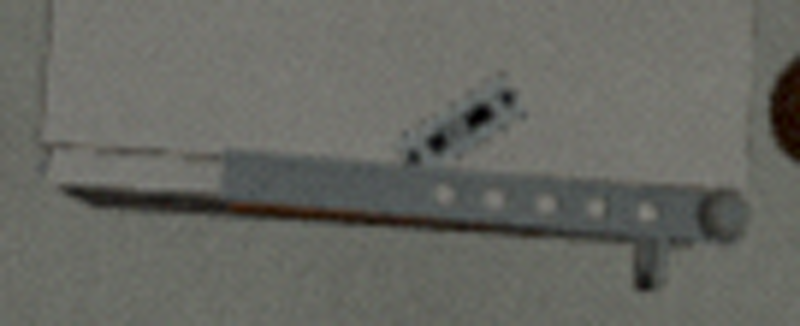

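View pics/sb.png

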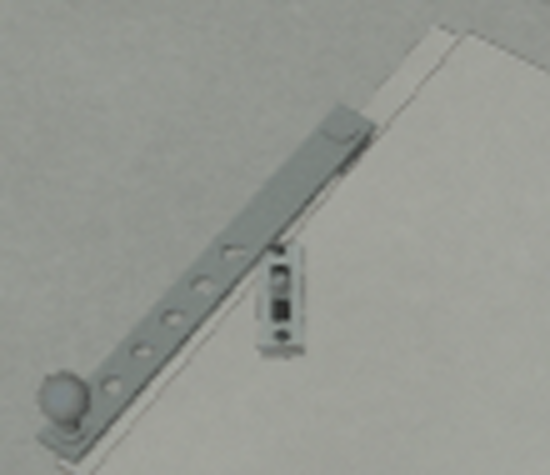

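The zoomed views show five holes from (445,194) to (648,212) in the top crop, with the knob at (724,215). The riser's screws are at (412,158) and (510,98), and the peg's light spot lies between the two dark slot parts near (457,130).

```bash
cat > geo.py <<'E'
from h import *
np.set_printoptions(precision=4,suppress=True)
T=lambda u,v:(210+(v+.5)/5.926-.5,215+(u+.5)/5.926-.5)
S=lambda u,v:(130+(v+.5)/5-.5,210+(u+.5)/5-.5)
E
python3 - <<'E'
from geo import *
for n,t,s,z in [('h1',(445,194),(234,253),.2195),('h2',(495,199),(204,285),.2195),('h3',(545,204),(174,317),.2195),('h4',(597,208),(142,350),.2195),('h5',(648,212),(111,385),.2195),('knob',(724,215),(64,396),.25),
  ('scrN',(412,158),(278,248),.216),('scrF',(510,98),(282,337),.216),('peg?',(457,130),(280,284),.225),('cFL',(48,147),(466,33),.205)]:
    t,s=T(*t),S(*s)
    print(n,at_z('top',t,z),at_z('scene',s,z),*tri(ray('top',t),ray('scene',s)))
for n,t in [('box back-left',(147.5,228)),('FR',T(748,186)),('doorFL',T(48,180))]: print(n,at_z('top',t,.205))
# mark edges of chamber: right edge line, back edge from image corners
E
```

```text
h1 [ 0.5145 -0.0219  0.2195] [ 0.5118 -0.0201  0.2195] [ 0.5139 -0.0222  0.2235] 0.0008531668521420132
h2 [ 0.5124 -0.0456  0.2195] [ 0.5094 -0.044   0.2195] [ 0.5116 -0.0458  0.2234] 0.0012156438284351115
h3 [ 0.5102 -0.0692  0.2195] [ 0.5071 -0.0676  0.2195] [ 0.5094 -0.0694  0.2237] 0.0013276933176011969
h4 [ 0.5086 -0.0937  0.2195] [ 0.5043 -0.0918  0.2195] [ 0.5075 -0.094   0.225 ] 0.0019704358828092575
h5 [ 0.5069 -0.1177  0.2195] [ 0.5026 -0.1163  0.2195] [ 0.5057 -0.118   0.2246] 0.0023161245894134617
knob [ 0.504  -0.1499  0.25  ] [ 0.5006 -0.1476  0.25  ] [ 0.5033 -0.1497  0.2551] 0.0010270991270056834
scrN [ 0.5317 -0.0062  0.216 ] [ 0.5276 -0.0044  0.216 ] [ 0.5305 -0.0068  0.2212] 0.0019208922187942395
scrF [ 0.5607 -0.0526  0.216 ] [ 0.5577 -0.0491  0.216 ] [ 0.5601 -0.0524  0.222 ] 8.082225470064384e-05
peg? [ 0.5444 -0.0273  0.225 ] [ 0.5438 -0.0278  0.225 ] [ 0.5441 -0.0276  0.225 ] 0.0007764864116739281
cFL [0.5362 0.1688 0.205 ] [0.5349 0.173  0.205 ] [0.5364 0.1686 0.2101] 0.0016350269744764229
box back-left [0.7906 0.1598 0.205 ]
FR [ 0.5207 -0.1667  0.205 ]
doorFL [0.5204 0.1684 0.205 ]
```

step_arm(
  claw=[1,1,1,1,1,1,1,1,1,1,1,1],
  xyz=[
    [0,0,4],
    [0,0,4],
    [1.6,-4.6,0],
    [1.6,-4.6,0],
    [1.6,-4.6,0],
    [1.6,-4.6,0],
    [1.6,-4.6,0],
    [1.6,-4.6,0],
    [1.6,-4.6,0],
    [1.6,-4.6,0],
    [1.6,-4.6,0],
    [1.6,-4.6,0],
  ],
  turn=[0,0,-0.13,-0.13,-0.13,-0.13,-0.13,-0.13,-0.13,-0.13,-0.13,-0.095],
)

```text
clock: 2.35
position: [0.4091, 0.1385, 0.3116]
eef_rot: [[0.091, 0.996, 0.001], [0.996, -0.091, 0.001], [0.001, 0.001, -1.0]]
wrist_force: [0.8, 0.7, -0.4]
opening: 1.001
finger_force: 0.0
```

step_arm(
  claw=[1,1,1,1,1,1,1,1],
  xyz=[
    [1.5,-4.6,0],
    [1.5,-4.6,0],
    [1.5,-4.6,0],
    [1.5,-4.6,0],
    [1.5,-4.6,0],
    [1.5,-4.6,0],
    [0,0,0],
    [0,0,0],
  ],
  turn=[0,0,0,0,0,0,0,0],
)

```text
clock: 3.15
position: [0.4986, -0.1371, 0.3113]
eef_rot: [[0.091, 0.996, -0.0], [0.996, -0.091, -0.0], [-0.0, -0.0, -1.0]]
wrist_force: [-0.1, 0.2, -0.4]
opening: 1.003
finger_force: 0.0
```

```bash
python3 - <<'E'
from geo import *
s=read_state();print(s['clock'],s['position'],s['eef_rot'])
im=save('wrist','w0.png')
for l in ('knob','stay','riser'):
    for r in finder.cut_out('wrist',l)[:2]:
        ys,xs=np.where(r['mask']);print(l,round(r['conf'],2),r['centre'],ys.min(),ys.max(),xs.min(),xs.max(), at_z('wrist',r['centre'],.25))
for X in [(.502,-.1485,.25),(.5444,-.0281,.216)]: print(proj('wrist',X))
E
```

```text
3.15 [ 0.4986 -0.1371  0.3113] [[ 0.091   0.9959 -0.0002]
 [ 0.9959 -0.091  -0.0004]
 [-0.0004 -0.0001 -1.    ]]
knob 0.65 [129.9, 284.2] 0 266 265 306 [ 0.5059 -0.077   0.25  ]
knob 0.54 [120.3, 406.6] 0 266 248 559 [ 0.5737 -0.0775  0.25  ]
stay 0.55 [128.0, 282.5] 0 266 265 307 [ 0.5051 -0.0753  0.25  ]
riser 0.65 [40.7, 341.6] 0 90 306 380 [ 0.5394 -0.0335  0.25  ]
riser 0.17 [278.6, 448.7] 241 337 394 507 [ 0.6012 -0.1751  0.25  ]
(np.float64(251.20099854670767), np.float64(287.0564338056371))
(np.float64(41.27432274255784), np.float64(340.0181559800557))
```

View pics/w0.png

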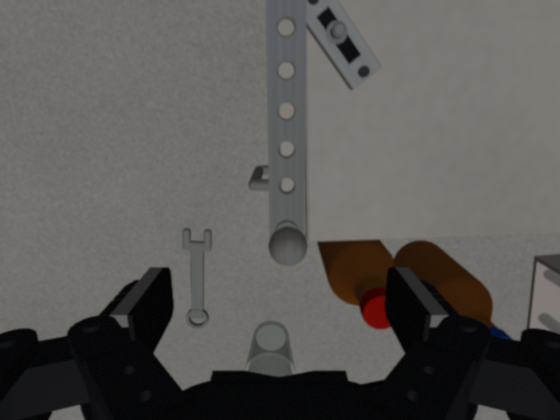

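The wrist view shows the knob at (row 246, col 288), holes 1–5 from (27,286) to (184,287), the peg tip at (31,338) and the far riser screw at (71,363).

```bash
python3 - <<'E'
from geo import *
for n,p,z in [('knob',(246,288),.25),('h1',(27,286),.2195),('h3',(110,286.5),.2195),('h5',(184,287),.2195),('scrN',(1,313),.216),('scrF',(71,363),.216),('peg',(31,338),.227),('corner',(238,508),.205),('corner2',(241,320),.205)]:
    print(n,at_z('wrist',p,z))
E
```

```text
knob [ 0.5028 -0.1452  0.25  ]
h1 [ 0.512  -0.0182  0.2195]
h3 [ 0.5087 -0.0656  0.2195]
h5 [ 0.5054 -0.1129  0.2195]
scrN [ 0.5292 -0.0049  0.216 ]
scrF [ 0.558  -0.0463  0.216 ]
peg [ 0.5415 -0.0244  0.227 ]
corner [ 0.6649 -0.1696  0.205 ]
corner2 [ 0.5266 -0.1605  0.205 ]
```

step_arm(
  claw=[1,0.7,0.6,0.6,0.5],
  xyz=[
    [0.4,-1.0,0],
    [0,0,-3],
    [0,0,-3],
    [0,0,-1.7],
    [0,0,0],
  ],
  turn=[0,0,0,0,0],
)

```text
clock: 3.85
position: [0.5006, -0.1431, 0.2315]
eef_rot: [[0.084, 0.996, -0.006], [0.996, -0.084, 0.001], [0.001, -0.006, -1.0]]
wrist_force: [-1.0, 0.9, -0.2]
opening: 0.5
finger_force: 0.0
```

step_arm(
  claw=[0,0,0,0,0,0,0,0],
  xyz=[
    [0,0,0],
    [0,0,0],
    [0,0,0],
    [0,0,0],
    [0,0,0],
    [0,0,0],
    [0,0,0],
    [0,0,0],
  ],
  turn=[0,0,0,0,0,0,0,0],
)

```text
clock: 4.65
position: [0.503, -0.1449, 0.2343]
eef_rot: [[0.087, 0.996, 0.0], [0.996, -0.087, 0.001], [0.001, 0.0, -1.0]]
wrist_force: [1.4, 2.7, 0.5]
opening: 0.242
finger_force: 58.6
```

```bash
cat > kin.py <<'E'
from geo import *
yaw=-np.radians(2.4); c,s=np.cos(yaw),np.sin(yaw); R=np.array([[c,-s],[s,c]])
H=np.array([.5247,.171])
piv=lambda th:H+R@(.1*np.array([-np.sin(th),-np.cos(th)]))
def knob(th,ps,ph): # ps: world heading of bar
    r=.22*np.cos(ph)-.033*np.sin(ph)
    return np.r_[piv(th)+r*np.array([np.cos(ps),np.sin(ps)]), .217+.22*np.sin(ph)+.033*np.cos(ph)]
def inv(p): # knob -> th, ps, ph, hole xyz
    from scipy.optimize import fsolve,brentq
    ph=brentq(lambda f:.217+.22*np.sin(f)+.033*np.cos(f)-p[2],-.2,.9)
    r=.22*np.cos(ph)-.033*np.sin(ph)
    f=lambda t:np.hypot(*(p[:2]-piv(t)))-r
    th=brentq(f,0,1.2) if f(0)*f(1.2)<0 else 0.
    d=p[:2]-piv(th);ps=np.arctan2(d[1],d[0])
    return th,ps,ph,np.r_[piv(th)+.14*np.cos(ph)*d/np.hypot(*d),.217+.14*np.sin(ph)]
def final(peg):
    from scipy.optimize import brentq
    th=brentq(lambda t:np.hypot(*(peg-piv(t)))-.14,.3,.8); d=peg-piv(th); return th,np.arctan2(d[1],d[0])
E
python3 - <<'E'
from kin import *
peg=np.array([.5435,-.0258]); th1,ps1=final(peg); print('final',th1,ps1, knob(th1,ps1,0))
ps0=np.arctan2(-.9964,-.085)
P=[knob(0,ps0,f) for f in (0,.1,.2,.3)]; PS=[ps0]*4
for a,b in [(0,.33),(0,.66),(.12,.8),(.3,.9),(.5,1),(.75,1),(1,1)]:
    ps=ps0+b*(ps1-ps0); P.append(knob(a*th1,ps,.3)); PS.append(ps)
for f in (.25,.2,.15,.12,.1,.08,.06,.04,.02,0): P.append(knob(th1,ps1,f));PS.append(ps1)
P=np.array(P)
for i in range(len(P)): print(i,P[i], (P[i]-P[i-1])*100 if i else '', round(PS[i]-PS[i-1],3) if i else '')
E
```

```text
final 0.592110364143061 -0.9795361920810249 [ 0.5881 -0.0922  0.25  ]
0 [ 0.5018 -0.1481  0.25  ]  
1 [ 0.5022 -0.1437  0.2718] [0.0373 0.4378 2.1798] 0.0
2 [ 0.5027 -0.1372  0.293 ] [0.0557 0.6524 2.1251] 0.0
3 [ 0.5035 -0.1286  0.3135] [0.0734 0.8605 2.0491] 0.0
4 [ 0.5481 -0.1274  0.3135] [4.4626 0.1183 0.    ] 0.223
5 [ 0.5914 -0.1164  0.3135] [4.3257 1.1031 0.    ] 0.223
6 [ 0.6017 -0.1083  0.3135] [1.0326 0.8088 0.    ] 0.095
7 [ 0.6031 -0.1002  0.3135] [0.1454 0.8139 0.    ] 0.068
8 [ 0.6033 -0.0897  0.3135] [0.0123 1.0426 0.    ] 0.068
9 [ 0.5897 -0.0838  0.3135] [-1.3552  0.5922  0.    ] 0.0
10 [ 0.5772 -0.076   0.3135] [-1.253   0.7856  0.    ] 0.0
11 [ 0.5797 -0.0798  0.3034] [ 0.255  -0.3798 -1.0138] 0.0
12 [ 0.582  -0.0831  0.293 ] [ 0.2264 -0.3373 -1.0354] 0.0
13 [ 0.584  -0.0861  0.2825] [ 0.1973 -0.2939 -1.0544] 0.0
14 [ 0.585  -0.0876  0.2761] [ 0.1042 -0.1552 -0.6406] 0.0
15 [ 0.5856 -0.0886  0.2718] [ 0.0635 -0.0946 -0.4301] 0.0
16 [ 0.5862 -0.0894  0.2675] [ 0.0587 -0.0874 -0.4323] 0.0
17 [ 0.5868 -0.0902  0.2631] [ 0.0539 -0.0802 -0.4343] 0.0
18 [ 0.5873 -0.091   0.2588] [ 0.049  -0.073  -0.4361] 0.0
19 [ 0.5877 -0.0916  0.2544] [ 0.0441 -0.0657 -0.4378] 0.0
20 [ 0.5881 -0.0922  0.25  ] [ 0.0392 -0.0584 -0.4393] 0.0
```

step_arm(
  claw=[0,0,0,0,0,0,0,0],
  xyz=[
    [0,0.2,1.1],
    [0,0.2,1.1],
    [0,0.3,1.0],
    [0,0.35,1.1],
    [0.1,0.4,1.0],
    [0,0.45,1.0],
    [0,0,0],
    [0,0,0],
  ],
  turn=[0,0,0,0,0,0,0,0],
)

```text
clock: 5.45
position: [0.5032, -0.1235, 0.2972]
eef_rot: [[0.083, 0.997, -0.002], [0.997, -0.083, 0.003], [0.003, -0.002, -1.0]]
wrist_force: [-0.2, 6.1, -5.3]
opening: 0.239
finger_force: 59.0
```

step_arm(
  claw=[0,0,0,0,0,0,0,0,0,0],
  xyz=[
    [1.1,0.0,0],
    [1.1,0,0],
    [1.1,0.05,0],
    [1.1,0.1,0],
    [1.1,0.15,0],
    [1.1,0.25,0],
    [1.1,0.3,0],
    [1.1,0.4,0],
    [0,0,0],
    [0,0,0],
  ],
  turn=[0.056,0.056,0.056,0.056,0.056,0.056,0.056,0.056,0,0],
)

```text
clock: 6.45
position: [0.5898, -0.1123, 0.2962]
eef_rot: [[-0.354, 0.935, -0.006], [0.935, 0.354, 0.002], [0.004, -0.005, -1.0]]
wrist_force: [-2.8, 5.0, -4.5]
opening: 0.24
finger_force: 59.1
```

Now push the door open (waypoints 6–10).

step_arm(
  claw=[0,0,0,0,0,0,0,0,0,0,0,0],
  xyz=[
    [0.5,0.4,0],
    [0.5,0.4,0],
    [0.1,0.4,0],
    [0.05,0.4,0],
    [0,0.5,0],
    [0,0.5,0],
    [-0.6,0.3,0],
    [-0.7,0.3,0],
    [-0.6,0.4,0],
    [-0.6,0.4,0],
    [0,0,0],
    [0,0,0],
  ],
  turn=[0.047,0.047,0.034,0.034,0.034,0.034,0,0,0,0,0,0],
)

```text
clock: 7.65
position: [0.5776, -0.0734, 0.2968]
eef_rot: [[-0.559, 0.829, -0.001], [0.829, 0.559, 0.0], [0.001, -0.001, -1.0]]
wrist_force: [1.5, -3.7, -1.5]
opening: 0.239
finger_force: 59.3
```

```bash
python3 - <<'E'
from kin import *
s=read_state();print(s['clock'],s['position'],s['wrist_force'],s['wrist_torque'])
p=s['position']+np.array([0,0,.019-.003]); print(inv(p), 'pegpix',[proj('wrist',X) for X in [(.5435,-.0258,.227),(.544,-.027,.216)]])
im=get_image('wrist');t=get_image('top')[190:280,200:360];t=cv2.resize(t,(560,315),interpolation=cv2.INTER_CUBIC)
cv2.imwrite('pics/w1.png',np.vstack([im[:280],t])[:,:,::-1])
E
```

```text
7.65 [ 0.5776 -0.0734  0.2968] [ 1.5224 -3.7119 -1.4754] [-1.0037 -0.0953  0.3268]
(0.6158036662101736, np.float64(-0.9665595641480595), 0.2964229536572345, array([ 0.5396, -0.0183,  0.2579])) pegpix [(np.float64(128.61752838691194), np.float64(277.6237450074591)), (np.float64(129.98041702678512), np.float64(277.2686994880407))]
```

View pics/w1.png

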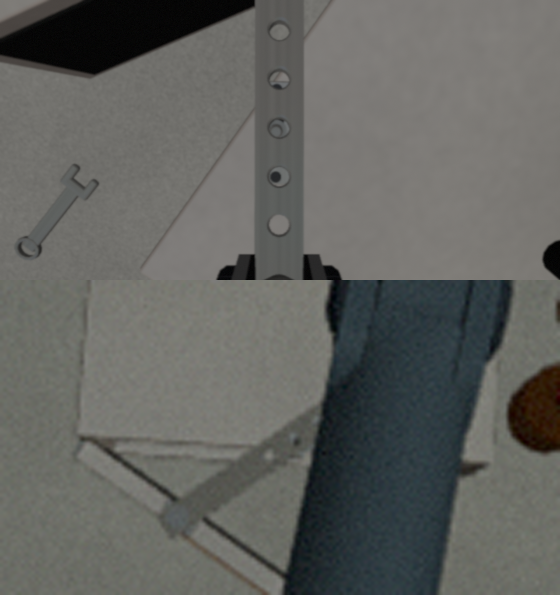

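The wrist view shows the bar straight up the image at col 279. The peg tip sits inside the middle hole at about (128,277), and the top view shows the door open near 0.6 rad. I'll lower to just above the tip.

step_arm(
  claw=[0,0,0,0,0,0,0,0,0,0],
  xyz=[
    [0.13,-0.2,-0.5],
    [0.13,-0.2,-0.5],
    [0.11,-0.17,-0.5],
    [0.11,-0.17,-0.5],
    [0.1,-0.15,-0.5],
    [0.1,-0.15,-0.5],
    [0.1,-0.15,-0.6],
    [0.06,-0.09,-0.4],
    [0,0,0],
    [0,0,0],
  ],
  turn=[0,0,0,0,0,0,0,0,0,0],
)

```text
clock: 8.75
position: [0.5866, -0.0867, 0.2572]
eef_rot: [[-0.557, 0.83, -0.0], [0.83, 0.557, 0.0], [0.0, -0.0, -1.0]]
wrist_force: [0.2, -3.5, -0.4]
opening: 0.237
finger_force: 59.1
```

```bash
python3 - <<'E'
from kin import *
s=read_state();print(s['clock'],s['position'],s['wrist_force'],s['eef_rot'][0])
u=-np.array([s['eef_rot'][0][0],s['eef_rot'][1][0]])
p=s['position']+np.r_[0,0,.016]; p[:2]+=.0025*np.array([.56,-.83]);r=inv(p);print(r)
print('hole px',proj('wrist',r[3]),'peg px',proj('wrist',(.5435,-.0258,.227)))
im=get_image('wrist')
cv2.imwrite('pics/w2.png',cv2.resize(im[60:210,230:330],None,fx=4,fy=4,interpolation=cv2.INTER_CUBIC)[:,:,::-1])
E
```

```text
8.75 [ 0.5866 -0.0867  0.2572] [ 0.204  -3.4897 -0.3648] [-0.5574  0.8303 -0.0005]
(0.5725856815173243, np.float64(-0.9742582591284076), 0.10642803417805972, array([ 0.5453, -0.0259,  0.2319]))
hole px (np.float64(98.37424399382219), np.float64(280.2931118997813)) peg px (np.float64(96.41282135689838), np.float64(277.18157419734666))
```

View pics/w2.png

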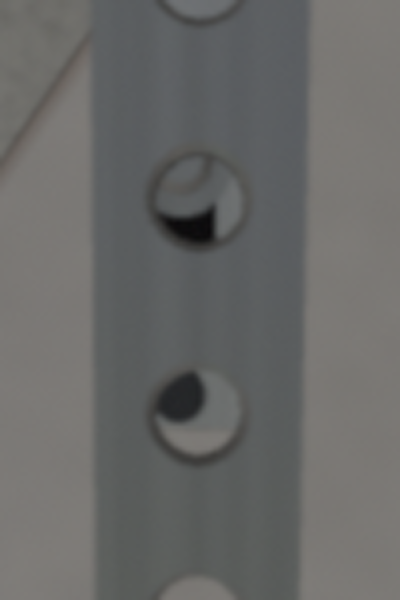

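The zoomed view shows the middle hole centred at (col 199, row 199) in the crop. The peg tip in it is offset up and left at about (182,165), and the slot line is at about col 180.

```bash
python3 - <<'E'
from kin import *
u=np.array([.5574,-.8303]);l=np.array([-.8303,-.5574])
W=lambda x,y:(60+(y+.5)/4-.5,230+(x+.5)/4-.5)
h=at_z('wrist',W(199,199),.2345);h4=at_z('wrist',W(198,413),.2365+.0012)
for z in (.227,.228):
  p=at_z('wrist',W(182,165),z);d=(p-h)[:2];print('peg',p,'hole',h,'along',d@u*1e3,'left',d@l*1e3)
print((h4-h)[:2]@u)
sc=at_z('wrist',W(180,394),.216);print('screw F',sc, 'peg-screw along', (p-sc)[:2]@u*1e3,(p-sc)[:2]@l*1e3)
o,d=ray('wrist',W(199,199));print('ray slope',-d[:2]@u/d[2],-d[:2]@l/d[2])
E
```

```text
peg [ 0.5439 -0.028   0.227 ] hole [ 0.5477 -0.0301  0.2345] along -3.8337868437004223 left 1.955229968861942
peg [ 0.544 -0.028  0.228] hole [ 0.5477 -0.0301  0.2345] along -3.804305727929197 left 1.945902985632707
0.02337369967656316
screw F [ 0.5591 -0.0512  0.216 ] peg-screw along -27.708808345399266 -0.4163048514811327
ray slope -0.007594990215980805 -0.0020942994626838903
```

```bash
python3 - <<'E'
from kin import *
from scipy.optimize import fsolve
u=np.array([.5574,-.8303]);l=np.array([-.8303,-.5574])
p=read_state()['position']+np.r_[0,0,.016]; p[:2]+=.005*u
r0=inv(p);print(r0)
f=lambda ph,x:inv(np.r_[p[:2]+x, .217+.22*np.sin(ph)+.033*np.cos(ph)])
x=fsolve(lambda x:(f(.1064,x)[3]-r0[3])[:2]-(-.0045*u+.00195*l),[0,0]);r=f(.1064,x);print('dx',x*100,r,'turn',r[1]-r0[1], 'al/left',x@u,x@l)
k=knob(r[0],r[1],r[2])
for ph in (.08,.06,.04,.02,0):
  k2=knob(r[0],r[1],ph);print(ph,(k2-k)*100);k=k2
E
```

```text
(0.5438068181647278, np.float64(-0.9788008318911681), 0.10751710235826589, array([ 0.5471, -0.0278,  0.232 ]))
dx [-0.4192  0.255 ] (0.5922528992415488, np.float64(-0.9802370296874274), 0.10640000000000052, array([ 0.543 , -0.0252,  0.2319])) turn -0.0014361977962593642 al/left -0.004454215208573741 0.002059363083389655
0.08 [ 0.0784 -0.1169 -0.5702]
0.06 [ 0.0538 -0.0802 -0.4343]
0.04 [ 0.0489 -0.073  -0.4361]
0.02 [ 0.0441 -0.0658 -0.4378]
0 [ 0.0392 -0.0585 -0.4393]
```

step_arm(
  claw=[0,0,0,0,0],
  xyz=[
    [-0.21,0.13,0],
    [-0.21,0.13,0],
    [0.04,-0.06,-0.3],
    [0,0,0],
    [0,0,0],
  ],
  turn=[0,0,0,0,0],
)

```text
clock: 9.3
position: [0.5827, -0.0844, 0.254]
eef_rot: [[-0.557, 0.83, -0.0], [0.83, 0.557, 0.0], [0.001, -0.0, -1.0]]
wrist_force: [1.1, -3.9, -0.2]
opening: 0.244
finger_force: 59.1
```

```bash
python3 - <<'E'
from kin import *
s=read_state();print(s['clock'],s['position'],s['wrist_force'],s['eef_rot'][0])
im=get_image('wrist')
cv2.imwrite('pics/w3.png',cv2.resize(im[60:210,230:330],None,fx=4,fy=4,interpolation=cv2.INTER_CUBIC)[:,:,::-1])
E
```

```text
9.3 [ 0.5827 -0.0844  0.254 ] [ 1.1189 -3.8547 -0.2324] [-0.5574  0.8302 -0.0004]
```

View pics/w3.png

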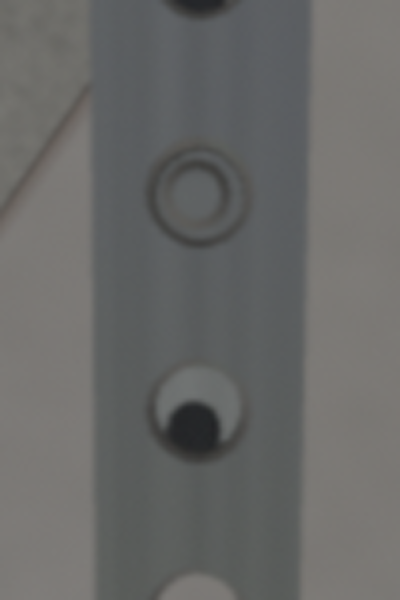

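The peg tip now sits centred in the middle hole, (197,193) against (199,195). I'll lower gently.

step_arm(
  claw=[0,0,0,0,0,0],
  xyz=[
    [0.02,-0.03,-0.15],
    [0.02,-0.03,-0.15],
    [0.02,-0.03,-0.15],
    [0.02,-0.03,-0.15],
    [0,0,0],
    [0,0,0],
  ],
  turn=[0,0,0,0,0,0],
)

```text
clock: 9.95
position: [0.5836, -0.086, 0.2482]
eef_rot: [[-0.557, 0.83, -0.0], [0.83, 0.557, 0.0], [0.0, -0.0, -1.0]]
wrist_force: [1.1, -3.7, 0.9]
opening: 0.242
finger_force: 59.0
```

step_arm(
  claw=[0,0,0,0,0,0],
  xyz=[
    [0.02,-0.03,-0.15],
    [0.02,-0.03,-0.15],
    [0.02,-0.02,-0.15],
    [0.01,-0.02,-0.15],
    [0,0,0],
    [0,0,0],
  ],
  turn=[0,0,0,0,0,0],
)

```text
clock: 10.55
position: [0.5851, -0.0861, 0.2424]
eef_rot: [[-0.557, 0.831, 0.001], [0.831, 0.557, 0.001], [0.0, 0.002, -1.0]]
wrist_force: [1.2, -2.2, 0.6]
opening: 0.237
finger_force: 59.9
```

step_arm(
  claw=[0,0,0,0,0,0],
  xyz=[
    [0.01,-0.02,-0.15],
    [0.01,-0.02,-0.15],
    [0.01,-0.02,-0.15],
    [0.01,-0.01,-0.15],
    [0,0,0],
    [0,0,0],
  ],
  turn=[0,0,0,0,0,0],
)

```text
clock: 11.15
position: [0.5847, -0.0883, 0.2364]
eef_rot: [[-0.557, 0.83, -0.0], [0.83, 0.557, -0.001], [-0.001, -0.001, -1.0]]
wrist_force: [0.3, -3.4, 0.7]
opening: 0.245
finger_force: 60.5
```

step_arm(
  claw=[0,0,0,0],
  xyz=[
    [0,-0.01,-0.1],
    [0,0,-0.1],
    [0,0,0],
    [0,0,0],
  ],
  turn=[0,0,0,0],
)

```text
clock: 11.55
position: [0.5849, -0.0879, 0.2345]
eef_rot: [[-0.557, 0.83, 0.0], [0.83, 0.557, -0.0], [-0.0, 0.0, -1.0]]
wrist_force: [0.7, -2.4, 2.7]
opening: 0.241
finger_force: 60.6
```

```bash
python3 - <<'E'
from kin import *
s=read_state();print(s['clock'],s['position'],s['wrist_force'],s['wrist_torque'])
im=get_image('wrist')
cv2.imwrite('pics/w4.png',cv2.resize(im[60:210,230:330],None,fx=4,fy=4,interpolation=cv2.INTER_CUBIC)[:,:,::-1])
E
```

```text
11.55 [ 0.5849 -0.0879  0.2345] [ 0.668  -2.4026  2.7383] [-0.616   0.0338  0.3171]
```

View pics/w4.png

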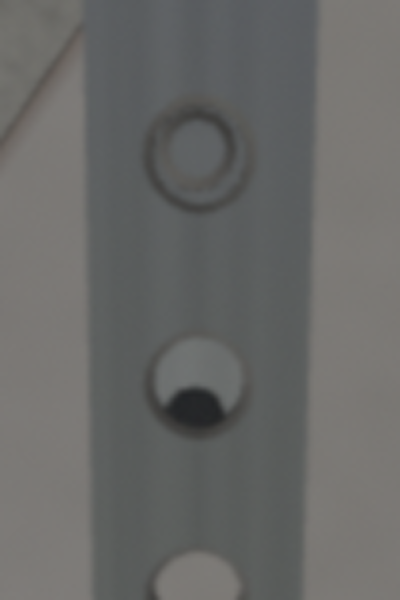

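The peg stands in the hole, resting against its pivot-side rim, and the bar is back at its starting height. Releasing now.

step_arm(
  claw=[0.3,0.36,0.45,0.55,0.6,0.6,0.6,0.6,0.6,0.6],
  xyz=[
    [0,0,0],
    [0,0,0],
    [0,0,0],
    [0,0,0],
    [0,0,0],
    [0,0,0.5],
    [0,0,2],
    [0,0,3],
    [0,0,4],
    [0,0,0],
  ],
  turn=[0,0,0,0,0,0,0,0,0,0],
)

```text
clock: 12.6
position: [0.5884, -0.0891, 0.3362]
eef_rot: [[-0.557, 0.831, 0.012], [0.831, 0.557, -0.0], [-0.007, 0.01, -1.0]]
wrist_force: [0.4, -0.1, -0.1]
opening: 0.602
finger_force: 0.0
```

```bash
python3 - <<'E'
from kin import *
s=read_state();print(s['clock'],s['position'],s['wrist_force'])
im=get_image('wrist')
t=cv2.resize(get_image('scene')[120:240,200:340],None,fx=4,fy=4,interpolation=cv2.INTER_CUBIC)
cv2.imwrite('pics/w5.png',np.hstack([cv2.resize(im,(240,480))if 0 else im[:, 180:380],t[:420]])[:,:,::-1])
E
```

```text
12.6 [ 0.5884 -0.0891  0.3362] [ 0.4442 -0.1238 -0.1261]
```

View pics/w5.png

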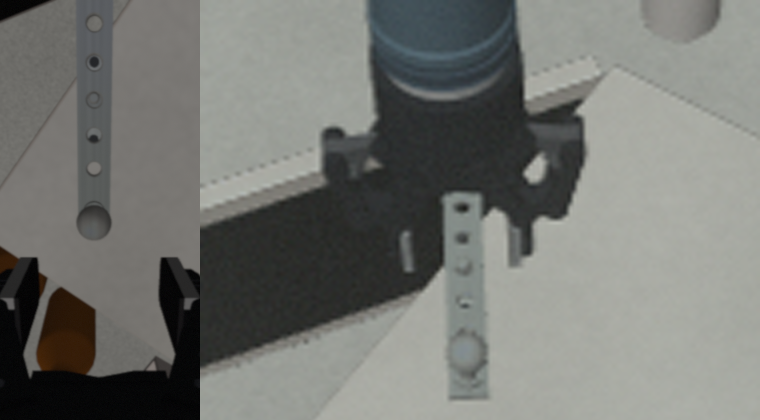

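The released stay lies level with the peg in its third hole (row 100 in the wrist view). The door stands open, and the gripper is clear and force-free.

```bash
python3 -c "
from bench import workorder
print(workorder.job_done())"
```

```text
the job is handed in; nothing more can be done
None
```

The job is handed in: the stay's middle hole sits fully down over the peg and alone holds the door open, the gripper is clear, and I saw no bystander moved (the judge's verdict was not shown to me).

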